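# Fit the stirrer shaft through the two bearings of its stand

## Task

Lower the hinged cover of the shaft stand gently onto its stops, without slamming it. Then take the longer of the two stirrer shafts out of the parking block, thread it straight down through the bearing in the cover and on through the bearing in the deck below, and finish while still holding it by its knob, upright, with its lower end hanging about midway between the lower bearing and the base plate (not standing on the base), ready for a colleague to couple it. Leave the shorter shaft in the block and do not disturb the other things on the bench.

Things in the scene. Friction and masses are not known exactly. Their poses are not given: they have to be found in the camera images.
- stand: Shaft stand, fixed: dark base plate 130 (x) x 160 (y) x 12 mm, four posts, an aluminium deck (120 x 145 mm, underside 50 mm above the bench), the hinged cover on top. Origin: centre of the base's underside, on the bench; z up. The cover's hinge is on its +y side, the cover's free edge on its -y side. With the cover shut, both bearings lie on the vertical line through the origin.
- cover (a joint): Cover hinge: 0 = shut, level on the stops; grows as the cover swings up, at most 1.4 rad; starts at 0.6 to 1.1. Stiff friction hinge: it stays where it is left and takes 1 to 5 N at the tab to move down. The cover is an aluminium plate 120 x 142 x 6 mm with a tab on its free edge and a brass bearing in its middle.
- cover_hinge (a point): Point on the hinge axis, in the middle; the axis runs along the stand's x, 66 mm to the +y side of the stand's origin and 104 mm above the bench. Its axes are those of the stand. The cover's top face lies 2 mm above this axis when the cover is shut.
- cover_tab (a point): Point on the top face of the cover's tab, 168 mm from the hinge axis, 13 mm in from the tab's tip: a place to push the cover down. Tab 36 mm wide (along the hinge), 6 mm thick, standing out 44 mm from the cover's edge. Moves with the cover; z axis = the plate's outward normal (up when shut). When shut it is 106 mm above the bench.
- upper_bearing (a point): Lower end of the brass bearing in the cover, on its axis (z axis along the bore; moves with the cover). Bore 13 mm in diameter; the bearing is 20 mm long and its top 7 mm flare out to a mouth 25 mm wide. With the cover shut this point is 98 mm above the bench and the mouth 118 mm.
- lower_bearing (a point): Lower end of the brass bearing in the deck, on its axis, 50 mm above the bench; z up along the bore. Same bearing: bore 13 mm, 20 mm long, flared mouth at 70 mm above the bench. From this point down to the top of the base plate are 38 mm.
- block: Grey parking block 130 (x) x 50 (y) x 60 mm high, fixed, with two upright square holes (12 mm wide, 50 mm deep) 35 mm either side of its centre along its x. Origin: centre of its underside. A shaft stands in each hole, either one in either hole, its lower end 10 mm above the bench. Beware between block and stand: a shelf upright, front edge at x = 0.637, y = -0.075.
- long_shaft: The longer shaft: plain steel rod 10 mm in diameter, 130 mm long, with a round black knob on top, 22 mm in diameter and 34 mm tall. Origin: centre of its lower end; z runs along the rod to the knob, which spans z = 130 to 164 mm. About 0.1 kg. In the block its knob is 140 to 174 mm above the bench.
- short_shaft: The shorter shaft, to be left in the block: same rod and knob, but the rod is only 80 mm long (total 114 mm); its knob is 90 to 124 mm above the bench. Origin: centre of its lower end.
- beaker: Bystander: empty beaker, 56 mm in diameter, 68 mm tall, near the stand on the robot's side. Origin: centre of its underside.
- vial: Bystander: small vial with a black cap, 25 mm in diameter, 50 mm tall, beyond the block. Origin: centre of its underside.
- marker: Bystander: black and white marker pen, 135 mm long, lying on the robot's side of the block. Origin: its middle, on the bench.

How it is judged:
By the outcome, as a careful person would: the job done as asked, in the order asked, and still so for the second after the job is handed in, while the arm keeps its last pose, push and grip.
It also fails if it takes over 70 s, if anything falls off the work surface, if the arm or the gripper's body presses on something with over 40 N, if the wrist force passes 120 N, or if a joint passes its speed limit or range.

## Robot

A 7-joint arm with a two-finger parallel gripper is mounted at the origin on a cart in front of the work surface, level with it; the furniture and walls round the work are solid. World frame = base frame: x ahead of the robot, y to its left, z up, the work surface at z = 0. Lengths are in m, angles in rad, forces in N, time in s.
With the tool pointing down it reaches from about 0.35 to 0.9 m from the base axis. Payload 19.9 kg.
Tool frame: the origin (TCP) lies midway between the tips of the shut fingers; the grasp point (between the pads) lies 19 mm behind it; z points along the fingers, y is the line along which they close (so a half turn about z gives the same grasp; the last joint's range is limited). The gripper opens to 94 mm and grips with 3 to 60 N. Pads are 16 mm wide; open, the fingers measure 119 mm over their backs; the gripper's body (75 mm by 177 mm) begins 78 mm behind the grasp point.
Start: joints at [-1.204, 0.417, -0.01, 1.614, 0.005, 1.111, -0.053], TCP at [0.248, 0.573, 0.168] pointing down, gripper open.
Joint ranges: [-2.81, 2.81], [-0.39, 2.02], [-1.27, 1.25], [0.06, 2.57], [-1.19, 4.33], [0.19, 2], [-2.82, 2.82]. Speed limits (rad/s): [1.89, 1.89, 2.39, 2.39, 3.01, 3.01, 3.01].

## Interface

Orientations are given as a unit quaternion [w, x, y, z].
In Python, from plant import get_obs, snapshot, close_job gives the robot as it stands.
- The arm moves only by the tool arm_command, never from a script. Its argument "commands" is a list that holds one entry, the list of rows, each a list of 5 numbers: the opening, from 0 (shut) to 1 (fully open), then the shift along the tool's x, y, z in mm, then the turn about the tool's z in rad. In form: [[[gripper, tx, ty, tz, yaw], ...]]. A call has 1 to 5 rows; each row is the pose to reach, as a shift and turn from the pose commanded when the call began, along the tool's axes at that moment; what a row does not reach only later rows make up. A row lasts 1/10 s, in which the tool goes at most 50 mm and 8.59 degrees, less where a joint would pass 70% of its speed; a pose out of reach is approached as far as the arm can. A call with a gripper value outside its range is refused whole. The fingers move at their own pace and stop on an object; "squeeze" is the grip in N (left out, the last holds). Time passes only in rows, so rows that repeat a pose let the fingers close. It gives the time, the measured TCP pose, the force, the opening and the grip force at its end, in the units of the state.
- get_obs(): the state, without advancing time (a new reading comes with each control period).
- snapshot(name): name is "side" or "top"; returns a dict with "pixels" (480x640x3 uint8, red, green, blue), "intrinsics" (3x3 intrinsics, pixels), "k1" (the pictures are not rectified: a ray, as slopes to the right and down, at radius r is drawn at 1 + k1 r^2 times it, then the intrinsics apply), "extrinsics" (4x4, takes a point from world to camera coordinates). Camera axes: x right, y up, looking along -z (the intrinsics and any distortion apply to the point x, -y, -z); pixel columns grow to the right and rows downward; lengths in m; the calibration is good to about 2 mm. A picture is of the moment at which its call begins. There is no depth.
- close_job(): hands the job in; it is judged then, once.
The state is a dict: "time": time; "joint_positions": joint angles; "dq": joint speeds; "joint_torque": joint torques, N m; "tool_pos": TCP position; "orientation": TCP orientation; "ft_force": force on the tool from outside, world axes, zero at the start; "torque": the same for the moment, N m; "opening": finger opening in m; "finger_force": force on a finger pad.
Only numpy, scipy, OpenCV 4.12 (cv2) and the standard library are available. Lean on these libraries where they do the work, as an engineer would, in place of code of your own. Each camera call takes 0.05 s, during which the arm holds its last target. There are 200 camera calls.

## Working session

There is one attempt and no reset: what is moved stays moved. The work goes in short steps, Python scripts to look and compute and a tool call to move; the robot and the scene stay as the last step left them, time stands still between calls to the robot, and variables do not carry over. Pictures are saved under pics/ and viewed, at most 10 in all, crops included, and the job is handed in when it is done.

Besides the shell and the picture viewer there is one more tool, called after "Emit:" as name([rows], argument=value, ...), one row to a line, values as JSON. arm_command: Moves the arm, as the interface text tells. Its arguments: {"type":"object","properties":{"commands":{"type":"array"},"squeeze":{"type":"number"}},"required":["commands"]}

```bash
ls; mkdir -p pics
cat > h.py <<'E'
import numpy as np, cv2, pickle
from plant import get_obs, snapshot, close_job
def snap(name,fn):
    s=snapshot(name); cv2.imwrite('pics/'+fn+'.png',s['pixels'][:,:,::-1]); pickle.dump(s,open('pics/'+fn+'.pkl','wb')); return s
def load(fn): return pickle.load(open('pics/'+fn+'.pkl','rb'))
def proj(s,P):
    P=np.atleast_2d(P); E=np.array(s['extrinsics']);K=np.array(s['intrinsics'])
    c=P@E[:3,:3].T+E[:3,3]; a=np.c_[c[:,0]/-c[:,2],-c[:,1]/-c[:,2]]
    a=a*(1+s['k1']*(a**2).sum(1,keepdims=True)); return a@K[:2,:2].T+K[:2,2]
def ray(s,uv):
    K=np.array(s['intrinsics']);E=np.array(s['extrinsics'])
    d=np.linalg.solve(K[:2,:2],np.array(uv,float)-K[:2,2]); a=d.copy()
    for _ in range(30): a=d/(1+s['k1']*(a@a))
    R=E[:3,:3]; return -R.T@E[:3,3], R.T@np.array([a[0],-a[1],-1])
def atz(s,uv,z):
    o,d=ray(s,uv); return o+d*(z-o[2])/d[2]
E
python3 - <<'E'
from h import *
for n in('side','top'):
    s=snap(n,n+'0'); o,d=ray(s,(320,240)); print(n,o.round(3),d.round(3),s['k1'],s['intrinsics'])
o=get_obs();print(o)
E
```

```text
pics
side [ 0.444 -1.244  0.664] [ 0.021  0.907 -0.421] -0.004151250097731801 [[592.59918589   0.         307.00154096]
 [  0.         592.59918589 240.18221131]
 [  0.           0.           1.        ]]
top [ 0.347 -0.022  1.094] [ 0.062 -0.025 -0.998] -0.08268179618582475 [[433.05073638   0.         312.39256958]
 [  0.         433.05073638 239.84190466]
 [  0.           0.           1.        ]]
{'time': 0.1, 'joint_positions': array([-1.20349407,  0.41790767, -0.01028072,  1.61410081,  0.00472606,
        1.11070681, -0.05296931]), 'dq': array([ 0.00021314, -0.00154412,  0.00134427, -0.00135978,  0.00131576,
        0.00096396, -0.00058862]), 'joint_torque': array([ 9.43866471e-04, -8.52580762e+01,  6.39803689e-01, -4.26685774e+01,
       -4.88528016e-02,  1.65378355e-02,  5.05972309e-05]), 'tool_pos': array([0.24832769, 0.57313715, 0.16719764]), 'orientation': array([-5.32359847e-05,  2.02966150e-01,  9.79185600e-01, -5.47589248e-04]), 'ft_force': array([-0.21700633,  0.06766727, -0.15959147]), 'torque': array([-0.00553496, -0.02158456, -0.03551734]), 'finger_force': 0.0, 'opening': 0.09379347298435169}
```

View pics/top0.png

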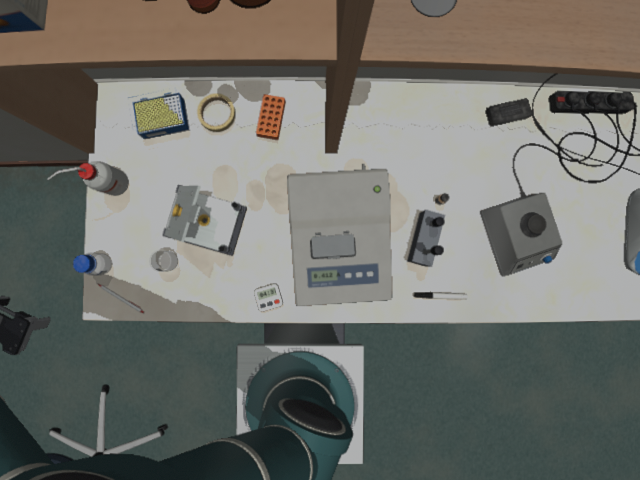

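View pics/side0.png

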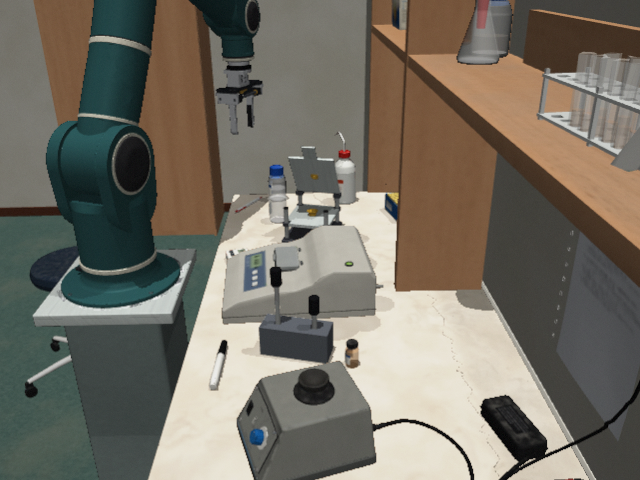

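Run:
```python
from h import *
t=cv2.imread('pics/top0.png');s=cv2.imread('pics/side0.png')
a=cv2.resize(t[165:275,145:265],None,fx=5,fy=5,interpolation=cv2.INTER_CUBIC)
b=cv2.resize(s[135:250,260:360],None,fx=5,fy=5,interpolation=cv2.INTER_CUBIC)
c=cv2.resize(t[185:305,400:475],None,fx=4,fy=4,interpolation=cv2.INTER_CUBIC)
d=cv2.resize(s[255:395,200:370],None,fx=4,fy=4,interpolation=cv2.INTER_CUBIC)
cv2.imwrite('pics/c1.png',a); cv2.imwrite('pics/c2.png',b)
m=np.zeros((560,300+680,3),np.uint8);m[:480,:300]=c;m[:,300:]=d
cv2.imwrite('pics/c3.png',cv2.resize(m,None,fx=.8,fy=.8))
```

```text
(no output)
```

View pics/c1.png

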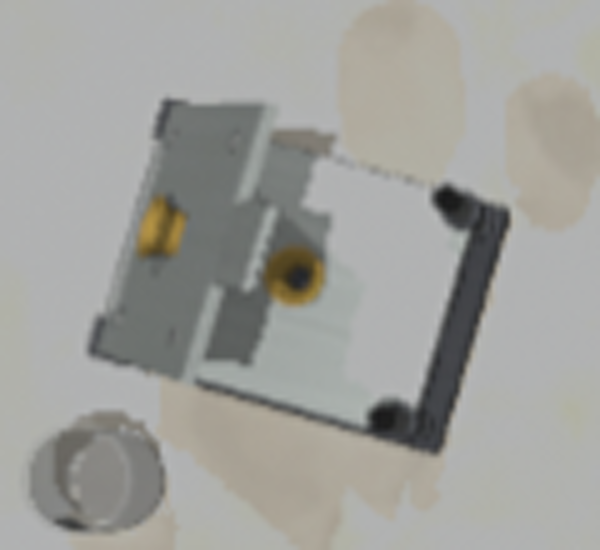

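View pics/c2.png

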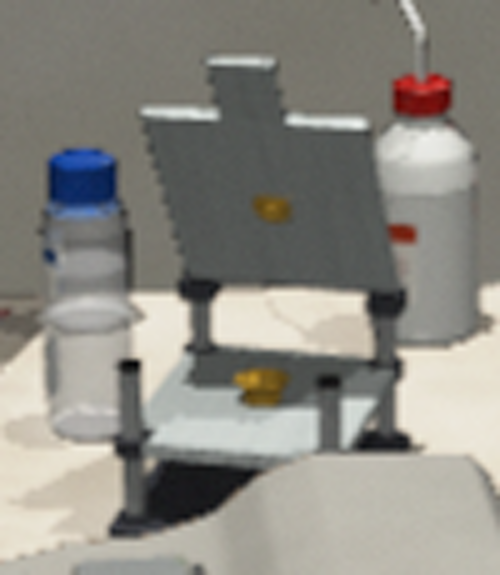

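View pics/c3.png

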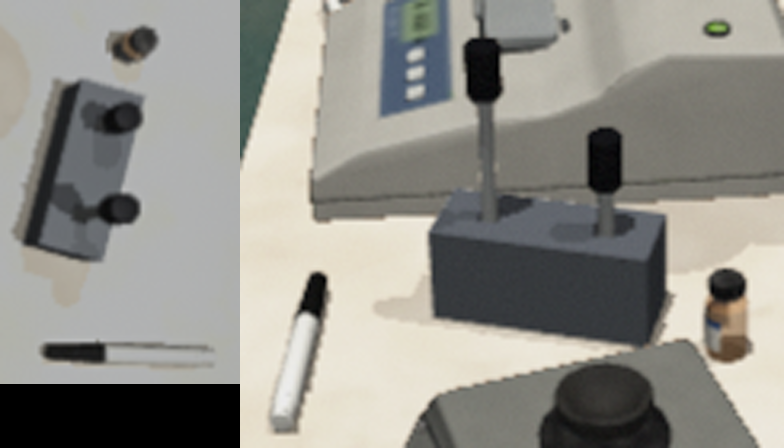

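```bash
cat > fit.py <<'E'
from h import *
from scipy.optimize import least_squares
T=load('top0');S=load('side0')
def c1(x,y): return ((x+.5)/5-.5+145,(y+.5)/5-.5+165)
def c2(x,y): return ((x+.5)/5-.5+260,(y+.5)/5-.5+135)
def c3t(x,y): return ((x+.5)/3.2-.5+400,(y+.5)/3.2-.5+185)
def c3s(x,y): return ((x-240+.5)/3.2-.5+200,(y+.5)/3.2-.5+255)
def W(p,L):
    c,s=np.cos(p[2]),np.sin(p[2]); L=np.array(L,float)/1000
    return np.array([p[0]+c*L[0]-s*L[1],p[1]+s*L[0]+c*L[1],L[2]])
def cov(p,x,a,n):
    t=p[3]; return W(p,[x,66-a*np.cos(t)+n*np.sin(t),104+a*np.sin(t)+n*np.cos(t)])
fx=lambda *L:(lambda p:W(p,L)); cv=lambda *a:(lambda p:cov(p,*a))
st=[(T,c1(295,276),fx(0,0,70)),(T,c1(507,210),fx(65,-80,12)),(T,c1(437,452),fx(-65,-80,0)),
(T,c1(275,207),cv(18,181,-4)),(T,c1(252,290),cv(-18,181,-4)),(T,c1(275,103),cv(60,137,-4)),(T,c1(195,380),cv(-60,137,-4)),
(S,c2(212,66),cv(-18,181,-4)),(S,c2(277,68),cv(18,181,-4)),(S,c2(146,118),cv(-60,137,-4)),(S,c2(370,130),cv(60,137,-4)),
(S,c2(263,376),fx(0,0,70))]
bl=[(S,c3s(430,234),fx(-65,-25,60)),(S,c3s(666,215),fx(65,25,60)),(S,c3s(645,258),fx(65,-25,60)),(S,c3s(455,190),fx(-65,25,60)),
(T,c3t(78,80),fx(65,25,60)),(T,c3t(145,95),fx(65,-25,60)),(T,c3t(103,262),fx(-65,-25,60)),
(T,c3t(124,210),fx(-35,0,174)),(T,c3t(122,116),fx(35,0,124)),(S,c3s(489,218),fx(-35,0,60)),(S,c3s(606,233),fx(35,0,60)),(S,c3s(482,43),fx(-35,0,174)),(S,c3s(605,132),fx(35,0,124))]
def fit(D,p0):
    f=lambda p:np.concatenate([(proj(s,m(p))[0]-u) for s,u,m in D])
    r=least_squares(f,p0,loss='soft_l1'); print(r.x.round(4)); print(f(r.x).reshape(-1,2).round(1).tolist()); return r.x
if __name__=='__main__':
    p=fit(st,[.45,.28,-.28,.9]); print('tab',cov(p,0,168,2).round(4),'hinge',W(p,[0,66,104]))
    b=fit(bl,[.4,-.3,-.28]); print('long',W(b,[-35,0,174]),'short',W(b,[35,0,124]))
    o=get_obs(); print(o['tool_pos'],o['orientation'])
    for z,nm,u in((0.068,'beaker',c1(97,470)),(.0,'bottle',(100,185)),(.05,'bottle2',(90,263))): print(nm,atz(T,u,z))
E
python3 fit.py
```

```text
[ 0.459   0.2324 -0.2731  0.9831]
[[-1.0, -1.0], [-0.1, -1.3], [0.0, 0.1], [1.3, -0.9], [0.6, 0.0], [0.4, -0.3], [-0.6, 0.3], [-1.5, -0.9], [-0.6, -0.5], [-1.0, -1.0], [-0.5, -0.5], [0.2, -0.1]]
tab [0.4521 0.2079 0.2449] hinge [0.4767618 0.2959686 0.104    ]
[ 0.419  -0.3096 -0.2508]
[[-1.0, -0.6], [-0.3, -0.9], [0.6, 0.4], [-0.7, -1.0], [0.8, -0.9], [-0.4, -0.3], [0.2, -0.5], [0.8, -0.8], [2.0, -0.4], [-0.0, -1.0], [-0.2, -1.2], [-0.3, -0.3], [-0.4, 0.3]]
long [ 0.38508103 -0.30087108  0.174     ] short [ 0.45289148 -0.31824184  0.124     ]
[0.24832769 0.57313715 0.16719764] [-5.32359847e-05  2.02966150e-01  9.79185600e-01 -5.47589248e-04]
beaker [0.36347606 0.32398169 0.068     ]
bottle [0.55398747 0.522603   0.        ]
bottle2 [0.35125052 0.51553974 0.05      ]
```

Emit:
arm_command([
  [[0, 0, 0, -50, 0], [0, 0, 0, -100, 0], [0, 0, 0, -150, 0], [0, -33, -25, -150, 0.14], [0, -66, -50, -150, 0.28]],
], squeeze=20)

```text
time: 0.6
tool_pos: [0.2893, 0.5012, 0.3185]
orientation: [-0.0, 0.339, 0.941, 0.001]
ft_force: [0.2, 0.9, -0.7]
opening: 0.0575
finger_force: 0.0
```

```bash
cat >> h.py <<'E'
from scipy.spatial.transform import Rotation as Ro
def rel(target,yaw=None,o=None):
    """shift (mm) in tool axes to world target; yaw = world heading wanted of tool y (mod pi)"""
    o=o or get_obs(); q=o['orientation']; R=Ro.from_quat([*q[1:],q[0]]).as_matrix()
    d=R.T@(np.array(target)-o['tool_pos'])*1000
    h=np.arctan2(R[1,1],R[0,1]); t=None
    if yaw is not None: t=-((yaw-h+np.pi/2)%np.pi-np.pi/2)
    print('t',round(o['time'],2),'pos',o['tool_pos'].round(4),'shift',d.round(1),'yaw',t,'head',round(h,3),'tilt',R[:,2].round(4),'F',o['ft_force'].round(1),'open',round(o['opening'],4),'fg',round(o['finger_force'],1),'q',o['joint_positions'].round(2))
E
python3 -c "
from h import *
rel([.455,.213,.317],-.273)"
```

```text
t 0.6 pos [0.2893 0.5012 0.3185] shift [-311.5 -116.     1.2] yaw 1.151307306464166 head 0.878 tilt [ 5.0e-04  1.4e-03 -1.0e+00] F [ 0.2  0.9 -0.7] open 0.0575 fg 0.0 q [-1.15  0.23  0.06  1.53 -0.02  1.38 -0.21]
```

Emit:
arm_command([
  [[0, -43, -16, 0, 0.14], [0, -86, -32, 0, 0.28], [0, -129, -48, 0, 0.42], [0, -172, -64, 0, 0.56], [0, -215, -80, 0, 0.7]],
])

```text
time: 1.1
tool_pos: [0.4047, 0.3011, 0.3176]
orientation: [-0.0, 0.642, 0.767, -0.0]
ft_force: [1.5, 0.7, 0.5]
opening: 0.0173
finger_force: 0.0
```

```bash
python3 -c "
from h import *
rel([.455,.213,.300],-.273)"
```

```text
t 1.1 pos [0.4047 0.3011 0.3176] shift [-95.6  34.   17.6] yaw 0.4494154468585787 head 0.176 tilt [-2.e-04 -1.e-04 -1.e+00] F [1.5 0.7 0.5] open 0.0173 fg 0.0 q [-0.96  0.09  0.28  1.7  -0.02  1.36 -0.5 ]
```

Emit:
arm_command([
  [[0, -40, 14, 0, 0.14], [0, -80, 28, 0, 0.28], [0, -96, 34, 8, 0.42], [0, -96, 34, 17, 0.45], [0, -96, 34, 17, 0.45]],
])

```text
time: 1.6
tool_pos: [0.4542, 0.2149, 0.2995]
orientation: [-0.0, 0.795, 0.607, -0.001]
ft_force: [-0.1, 1.1, -0.6]
opening: 0.0006
finger_force: 0.0
```

```bash
python3 -c "
from h import *
rel([.4545,.2155,.255],-.273)
s=snap('side','s1');t=snap('top','t1')
a=cv2.resize(s['pixels'][60:220,260:360,::-1],None,fx=3.5,fy=3.5,interpolation=cv2.INTER_CUBIC)
b=cv2.resize(t['pixels'][150:310,145:265,::-1],None,fx=3.5,fy=3.5,interpolation=cv2.INTER_CUBIC)
cv2.imwrite('pics/v1.png',np.hstack([a,b]))"
```

```text
t 1.6 pos [0.4542 0.2149 0.2995] shift [ 0.7  0.2 44.5] yaw 0.00648102599904643 head -0.267 tilt [-0.0019 -0.0011 -1.    ] F [-0.1  1.1 -0.6] open 0.0006 fg 0.0 q [-0.86  0.09  0.38  1.74 -0.04  1.32 -0.73]
```

View pics/v1.png

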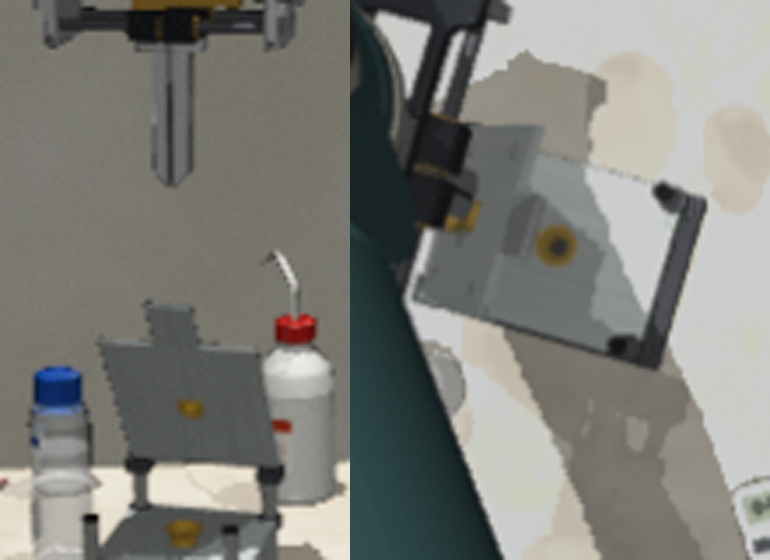

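Emit:
arm_command([
  [[0, 1, 0, 15, 0], [0, 1, 0, 30, 0], [0, 1, 0, 40, 0], [0, 1, 0, 46, 0], [0, 1, 0, 50, 0]],
])

```text
time: 2.2
tool_pos: [0.4552, 0.216, 0.2506]
orientation: [0.0, 0.795, 0.607, -0.0]
ft_force: [0.4, 0.5, 1.1]
opening: 0.0005
finger_force: 0.0
```

```bash
python3 -c "
from h import *
rel([.4545,.2155,.245],-.273)
for th in np.r_[.98:.1:-.055,.1:-.05:-.02]: print(round(th,3),(66-168*np.cos(th)+2*np.sin(th)+8).round(1),(104+168*np.sin(th)+2*np.cos(th)).round(1))"
```

```text
t 2.2 pos [0.4552 0.216  0.2506] shift [-0.7 -0.6  5.6] yaw 0.006282832127864735 head -0.267 tilt [-0.e+00 -1.e-04 -1.e+00] F [0.4 0.5 1.1] open 0.0005 fg 0.0 q [-0.85  0.13  0.38  1.81 -0.05  1.21 -0.72]
0.98 -17.9 244.6
0.925 -25.5 239.4
0.87 -32.8 233.7
0.815 -39.8 227.6
0.76 -46.4 221.2
0.705 -52.7 214.4
0.65 -58.5 207.3
0.595 -64.0 199.8
0.54 -69.1 192.1
0.485 -73.7 184.1
0.43 -77.9 175.9
0.375 -81.6 167.4
0.32 -84.8 158.7
0.265 -87.6 149.9
0.21 -89.9 141.0
0.155 -91.7 131.9
0.1 -93.0 122.8
0.08 -93.3 119.4
0.06 -93.6 116.1
0.04 -93.8 112.7
0.02 -93.9 109.4
-0.0 -94.0 106.0
-0.02 -94.0 102.6
-0.04 -93.9 99.3
```

Emit:
arm_command([
  [[0, -1, 0, 6, 0], [0, -5, 0, 8, 0], [0, -9, 0, 11, 0], [0, -12, 0, 14, 0], [0, -16, 0, 17, 0]],
])

```text
time: 2.7
tool_pos: [0.4511, 0.1999, 0.2337]
orientation: [0.0, 0.795, 0.606, 0.0]
ft_force: [0.9, 0.8, 0.1]
opening: 0.0003
finger_force: 0.0
```

Emit:
arm_command([
  [[0, -2, 0, 0, 0], [0, -4, 0, 0, 0], [0, -6, 0, 0, 0], [0, -7, 0, 0, 0], [0, -8, 0, 0, 0]],
])

```text
time: 3.2
tool_pos: [0.449, 0.1925, 0.2338]
orientation: [0.0, 0.795, 0.606, 0.0]
ft_force: [-0.2, -0.1, 0.1]
opening: 0.0006
finger_force: 0.0
```

```bash
python3 -c "
from h import *
rel([.4545,.2155,.245],-.273)
s=snap('side','s2')
a=cv2.resize(s['pixels'][90:220,260:360,::-1],None,fx=4.5,fy=4.5,interpolation=cv2.INTER_CUBIC)
cv2.imwrite('pics/v2.png',a)"
```

```text
t 3.2 pos [0.449  0.1925 0.2338] shift [ 23.7  -0.8 -11.2] yaw 0.005012820253031958 head -0.268 tilt [ 1.e-04 -0.e+00 -1.e+00] F [-0.2 -0.1  0.1] open 0.0006 fg 0.0 q [-0.83  0.11  0.4   1.87 -0.05  1.17 -0.69]
```

View pics/v2.png

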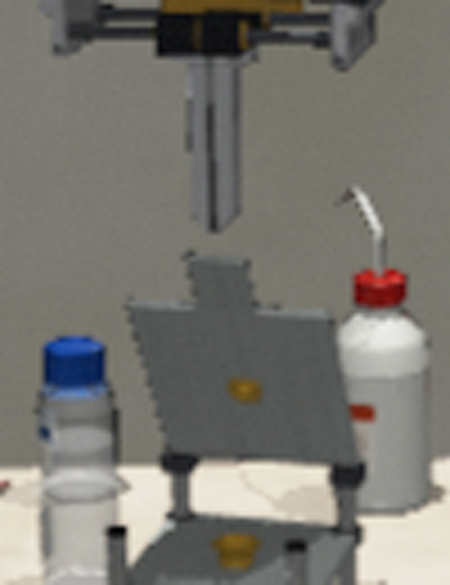

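```bash
python3 -c "
from fit import *
p=[.459,.2324,-.2731,.983]
print(proj(S,[[.449,.1925,.2338],cov(p,-18,181,2),cov(p,18,181,2),cov(p,0,168,2),W(p,[0,0,70])]))
for th in(.983,.9,.8,.7): print(th,proj(S,cov([*p[:3],th],-18,181,-4)),proj(S,cov([*p[:3],th],-60,137,-4)),proj(T,cov([*p[:3],th],18,181,-4)))
"
```

```text
[[307.68406687 154.94559061]
 [301.04700406 145.08567636]
 [314.93621487 145.87944707]
 [308.79308744 148.88961425]
 [312.37126662 209.66151569]]
0.983 [[300.53596125 146.91842936]] [[287.78752942 157.23036256]] [[200.9208946  205.06579146]]
0.9 [[299.31579053 151.77986804]] [[286.8577588  160.84575059]] [[207.76273231 207.3478247 ]]
0.8 [[297.96213089 158.06468146]] [[285.83494896 165.49486459]] [[215.4673675  209.97851701]]
0.7 [[296.75430923 164.74311394]] [[284.93151496 170.41243141]] [[222.49787536 212.44759265]]
```

```bash
python3 -c "
from fit import *
print(proj(S,[[.4542,.2149,.2995],[.4542,.2149,.3195],[.248,.573,.168]]), proj(T,[[.248,.573,.168],[.4542,.2149,.2995],[.637,-.075,.0],[.637,-.075,.2]]))
"
```

```text
[[309.22553477 126.79552549]
 [309.09096418 118.8271494 ]
 [242.90572217 141.34929865]] [[ 37.54995532 309.25366493]
 [181.88850257 207.83374561]
 [330.36313337 153.71567154]
 [335.0271967  129.22497038]]
```

Emit:
arm_command([
  [[0, 1, 0, 4, 0], [0, 1, 0, 8, 0], [0, 1, 0, 12, 0], [0, 1, 0, 16, 0], [0, 1, 0, 19, 0]],
])

```text
time: 3.75
tool_pos: [0.4491, 0.1919, 0.2153]
orientation: [0.0, 0.796, 0.606, -0.001]
ft_force: [-18.0, -23.2, 43.0]
opening: 0.0006
finger_force: 21.4
```

Emit:
arm_command([
  [[0, 0, 0, -5, 0]],
])

```text
time: 3.85
tool_pos: [0.449, 0.1926, 0.2193]
orientation: [0.0, 0.795, 0.606, -0.001]
ft_force: [-0.3, 0.1, 0.6]
opening: 0.0007
finger_force: 0.0
```

```bash
python3 -c "
from h import *
rel([.4545,.2155,.245],-.273)
s=snap('side','s3');t=snap('top','t3')
a=cv2.resize(s['pixels'][0:220,160:400,::-1],None,fx=2,fy=2,interpolation=cv2.INTER_CUBIC)
b=cv2.resize(t['pixels'][100:320,95:255,::-1],None,fx=2,fy=2,interpolation=cv2.INTER_CUBIC)
cv2.imwrite('pics/v3.png',np.hstack([a,b]))"
```

```text
t 3.85 pos [0.449  0.1926 0.2193] shift [ 23.5  -0.8 -25.7] yaw 0.004231336207296765 head -0.269 tilt [-0.001  -0.0011 -1.    ] F [-0.3  0.1  0.6] open 0.0007 fg 0.0 q [-0.83  0.12  0.4   1.89 -0.05  1.14 -0.68]
```

View pics/v3.png

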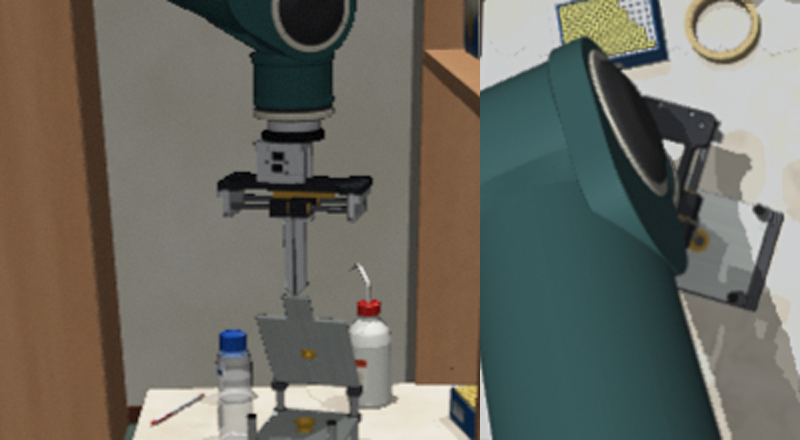

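Emit:
arm_command([
  [[0, 0, 0, -20, 0], [0, 0, 0, -25, 0], [0, 12, 0, -25, 0], [0, 25, 0, -25, 0], [0, 25, 0, -15, 0]],
])

```text
time: 4.45
tool_pos: [0.4562, 0.22, 0.2342]
orientation: [0.0, 0.795, 0.607, 0.0]
ft_force: [-0.2, 0.4, -1.4]
opening: 0.0007
finger_force: 0.0
```

```bash
python3 -c "
from fit import *
rel(W([.459,.2324,-.2731],[0,-16,216]),-.273)"
```

```text
t 4.45 pos [0.4562 0.22   0.2342] shift [-3.3 -0.7 18.2] yaw 0.0073915632690555455 head -0.266 tilt [ 5.e-04  3.e-04 -1.e+00] F [-0.2  0.4 -1.4] open 0.0007 fg 0.0 q [-0.85  0.14  0.38  1.83 -0.06  1.17 -0.72]
```

Emit:
arm_command([
  [[0, -3, 0, 8, 0], [0, -3, 0, 14, 0], [0, -3, 0, 18, 0], [0, -3, 0, 21, 0], [0, -3, 0, 24, 0]],
])

```text
time: 4.95
tool_pos: [0.4551, 0.2146, 0.2107]
orientation: [0.0, 0.795, 0.606, 0.0]
ft_force: [-0.2, 0.2, -0.2]
opening: 0.0003
finger_force: 0.0
```

Emit:
arm_command([
  [[0, 0, 0, 2, 0], [0, -1, 0, 4, 0], [0, -2, 0, 6, 0], [0, -3, 0, 7, 0], [0, -4, 0, 8, 0]],
])

```text
time: 5.45
tool_pos: [0.4541, 0.2109, 0.2029]
orientation: [0.0, 0.795, 0.606, 0.0]
ft_force: [0.0, 0.1, 2.3]
opening: 0.0008
finger_force: 0.8
```

Emit:
arm_command([
  [[0, -4, 0, 4, 0], [0, -7, 0, 7, 0], [0, -11, 0, 10, 0], [0, -14, 0, 13, 0], [0, -18, 0, 16, 0]],
])

```text
time: 5.95
tool_pos: [0.4491, 0.1932, 0.1865]
orientation: [0.0, 0.795, 0.606, -0.0]
ft_force: [0.3, 2.3, 0.7]
opening: 0.0005
finger_force: 0.8
```

Emit:
arm_command([
  [[0, -5, 0, 5, 0], [0, -10, 0, 10, 0], [0, -15, 0, 16, 0], [0, -20, 0, 22, 0], [0, -24, 0, 28, 0]],
])

```text
time: 6.45
tool_pos: [0.4427, 0.1698, 0.1582]
orientation: [0.0, 0.795, 0.606, -0.0]
ft_force: [0.0, 1.4, 0.5]
opening: 0.0003
finger_force: 0.7
```

Emit:
arm_command([
  [[0, -4, 0, 7, 0], [0, -8, 0, 13, 0], [0, -11, 0, 19, 0], [0, -14, 0, 25, 0], [0, -17, 0, 32, 0]],
])

```text
time: 6.95
tool_pos: [0.4383, 0.1538, 0.1263]
orientation: [0.0, 0.795, 0.606, 0.0]
ft_force: [0.1, 1.9, 0.8]
opening: 0.0004
finger_force: 0.7
```

Emit:
arm_command([
  [[0, -2, 0, 6, 0], [0, -4, 0, 12, 0], [0, -6, 0, 18, 0], [0, -8, 0, 23, 0], [0, -9, 0, 28, 0]],
])

```text
time: 7.45
tool_pos: [0.436, 0.1451, 0.0984]
orientation: [0.0, 0.795, 0.606, -0.0]
ft_force: [-0.4, 0.2, 1.1]
opening: -0.0003
finger_force: 0.6
```

Emit:
arm_command([
  [[0, 0, 0, 4, 0], [0, -1, 0, 8, 0], [0, -1, 0, 12, 0], [0, -2, 0, 15, 0], [0, -2, 0, 18, 0]],
])

```text
time: 7.95
tool_pos: [0.4355, 0.1432, 0.0805]
orientation: [0.0, 0.795, 0.606, -0.0]
ft_force: [-0.3, -0.2, 1.9]
opening: 0.0005
finger_force: 0.6
```

Emit:
arm_command([
  [[0, 0, 0, 2, 0], [0, 0, 0, 4, 0], [0, 0, 0, 5, 0], [0, 0, 0, 6, 0], [0, 0, 0, 7, 0]],
])

```text
time: 8.45
tool_pos: [0.4355, 0.1433, 0.0737]
orientation: [0.0, 0.795, 0.606, -0.0]
ft_force: [-0.4, -1.2, 1.1]
opening: 0.0005
finger_force: 0.5
```

Emit:
arm_command([
  [[0, 0, 0, 1, 0], [0, 0, 0, 2, 0], [0, 0, 0, 3, 0], [0, 0, 0, 4, 0], [0, 0, 0, 5, 0]],
])

```text
time: 8.95
tool_pos: [0.4355, 0.1433, 0.0687]
orientation: [0.0, 0.795, 0.606, 0.0]
ft_force: [-1.4, -0.9, 1.0]
opening: 0.0005
finger_force: 0.6
```

Emit:
arm_command([
  [[0, 0, 0, 1, 0], [0, 0, 0, 2, 0], [0, 0, 0, 2, 0], [0, 0, 0, 3, 0], [0, 0, 0, 3, 0]],
])

```text
time: 9.45
tool_pos: [0.4358, 0.1435, 0.0677]
orientation: [-0.001, 0.795, 0.606, 0.0]
ft_force: [-17.8, -7.6, 57.3]
opening: 0.0004
finger_force: 28.6
```

Emit:
arm_command([
  [[0, 0, 0, -3, 0], [0, 0, 0, -10, 0], [0, 0, 0, -60, 0], [0, 0, 0, -110, 0], [0, 0, 0, -160, 0]],
])

```text
time: 9.95
tool_pos: [0.4351, 0.143, 0.2279]
orientation: [0.0, 0.795, 0.606, -0.0]
ft_force: [0.2, 0.7, -0.4]
opening: 0.0006
finger_force: 0.0
```

```bash
python3 -c "
from h import *
rel([.385,-.301,.25],-.273)
"
```

```text
t 9.95 pos [0.4351 0.143  0.2279] shift [-441.4   69.4  -21.9] yaw 0.004613162178915831 head -0.268 tilt [-0.e+00 -4.e-04 -1.e+00] F [ 0.2  0.7 -0.4] open 0.0006 fg 0.0 q [-0.8   0.05  0.43  1.95 -0.02  1.15 -0.63]
```

Emit:
arm_command([
  [[0.55, -45, 7, -22, 0], [0.55, -90, 14, -22, 0], [0.55, -135, 21, -22, 0], [0.55, -180, 28, -22, 0], [0.55, -225, 35, -22, 0]],
])

```text
time: 10.45
tool_pos: [0.4091, -0.0846, 0.2481]
orientation: [0.0, 0.795, 0.606, 0.0]
ft_force: [0.8, -0.3, 0.3]
opening: 0.0369
finger_force: 0.0
```

Emit:
arm_command([
  [[0.55, -45, 7, 0, 0], [0.55, -90, 14, 0, 0], [0.55, -135, 21, 0, 0], [0.55, -180, 28, 0, 0], [0.55, -200, 32, 0, 0]],
])

```text
time: 10.95
tool_pos: [0.3863, -0.2877, 0.2483]
orientation: [0.001, 0.796, 0.605, -0.0]
ft_force: [0.7, 1.1, -0.0]
opening: 0.0518
finger_force: 0.0
```

```bash
python3 -c "
from h import *
rel([.385,-.301,.2],-.273)
"
```

```text
t 10.95 pos [ 0.3863 -0.2877  0.2483] shift [-13.1   2.2  48.3] yaw 0.0017946537923563266 head -0.271 tilt [ 6.0e-04 -1.2e-03 -1.0e+00] F [ 0.7  1.1 -0. ] open 0.0518 fg 0.0 q [-0.32  0.11  0.97  1.88 -0.1   1.2   0.42]
```

Emit:
arm_command([
  [[0.55, -13, 2, 30, 0], [0.55, -13, 2, 70, 0], [0.55, -13, 2, 90, 0], [0.55, -13, 2, 90, 0]],
])

```text
time: 11.35
tool_pos: [0.3846, -0.2967, 0.1559]
orientation: [-0.002, 0.795, 0.606, -0.001]
ft_force: [-0.2, 0.6, 0.3]
opening: 0.0516
finger_force: 0.0
```

```bash
python3 -c "
from h import *
rel([.385,-.301,.1],-.273)
s=snap('side','s4');t=snap('top','t4')
a=cv2.resize(s['pixels'][180:370,210:350,::-1],None,fx=3,fy=3,interpolation=cv2.INTER_CUBIC)
b=cv2.resize(t['pixels'][165:290,145:265,::-1],None,fx=3,fy=3,interpolation=cv2.INTER_CUBIC)
m=np.zeros((570,780,3),np.uint8);m[:,:420]=a;m[:375,420:]=b
cv2.imwrite('pics/v4.png',m)
print(proj(s,get_obs()['tool_pos']))"
```

```text
t 11.35 pos [ 0.3846 -0.2967  0.1559] shift [-4.1  1.7 55.9] yaw 0.004402303489642323 head -0.269 tilt [-4.e-03  9.e-04 -1.e+00] F [-0.2  0.6  0.3] open 0.0516 fg 0.0 q [-0.21  0.27  0.94  1.98 -0.25  1.02  0.58]
[[275.96112345 274.50377447]]
```

View pics/v4.png

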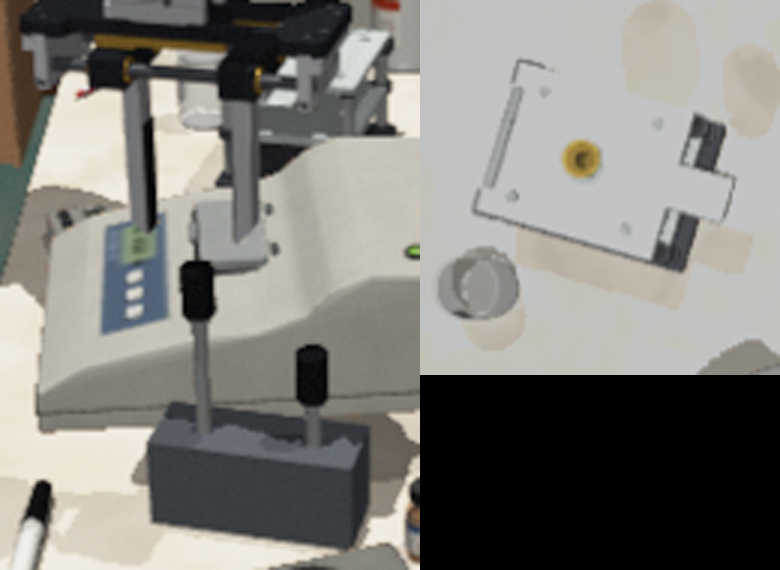

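Emit:
arm_command([
  [[0.55, -3, 1, 15, 0], [0.55, -3, 1, 30, 0], [0.55, -3, 1, 42, 0], [0.55, -3, 1, 50, 0], [0.55, -3, 1, 54, 0]],
])

```text
time: 11.95
tool_pos: [0.386, -0.3003, 0.1033]
orientation: [-0.0, 0.795, 0.606, -0.0]
ft_force: [0.2, 0.2, 0.1]
opening: 0.0519
finger_force: 0.0
```

```bash
python3 -c "
from fit import *
rel([.385,-.301,.102],-.273)
p=[.459,.2324,-.2731]
s=load('t4');uv=((582-420+.5)/3-.5+145,158.5/3-.5+165);print(atz(s,uv,.118), proj(s,W(p,[0,0,118])),uv)
s=snap('side','s5')
cv2.imwrite('pics/v5.png',cv2.resize(s['pixels'][220:340,210:350,::-1],None,fx=4,fy=4,interpolation=cv2.INTER_CUBIC))"
```

```text
t 11.95 pos [ 0.386  -0.3003  0.1033] shift [-0.9 -0.8  1.3] yaw 0.004999338895250283 head -0.268 tilt [-6.e-04  1.e-04 -1.e+00] F [0.2 0.2 0.1] open 0.0519 fg 0.0 q [-0.14  0.36  0.89  2.03 -0.35  0.91  0.67]
[0.45707255 0.22971429 0.118     ] [[197.51779601 216.48523383]] (198.66666666666666, 217.33333333333334)
```

View pics/v5.png

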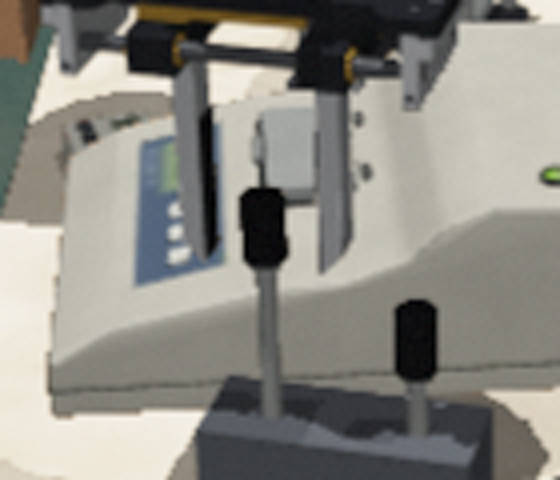

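Emit:
arm_command([
  [[0, -1, -1, 0, 0], [0, -1, -1, 0, 0], [0, -1, -1, 0, 0], [0, -1, -1, 0, 0], [0, -1, -1, 0, 0]],
], squeeze=30)

```text
time: 12.5
tool_pos: [0.3851, -0.3012, 0.104]
orientation: [0.0, 0.795, 0.606, 0.0]
ft_force: [0.5, 0.3, 2.5]
opening: 0.0213
finger_force: 30.0
```

Emit:
arm_command([
  [[0, 0, 0, 0, 0], [0, 0, 0, 0, 0], [0, 0, 0, -5, 0], [0, 0, 0, -10, 0], [0, 0, 0, -15, 0]],
])

```text
time: 13.0
tool_pos: [0.385, -0.3012, 0.1193]
orientation: [0.0, 0.795, 0.606, -0.0]
ft_force: [0.5, 0.1, -0.8]
opening: 0.0212
finger_force: 30.0
```

Emit:
arm_command([
  [[0, 0, 0, -15, 0], [0, 0, 0, -40, 0], [0, 0, 0, -70, 0], [0, 0, 0, -105, 0], [0, 0, 0, -150, 0]],
])

```text
time: 13.5
tool_pos: [0.384, -0.3011, 0.2704]
orientation: [-0.0, 0.796, 0.606, -0.0]
ft_force: [0.9, 0.2, -1.2]
opening: 0.0214
finger_force: 30.0
```

```bash
python3 -c "
from h import *
rel([.458,.231,.27],-.273)
s=snap('side','s6')
cv2.imwrite('pics/v6.png',cv2.resize(s['pixels'][160:340,190:340,::-1],None,fx=3,fy=3,interpolation=cv2.INTER_CUBIC))"
```

```text
t 13.5 pos [ 0.384  -0.3011  0.2704] shift [ 5.326e+02 -7.000e+01  4.000e-01] yaw 0.004022827951508656 head -0.269 tilt [-1.3e-03  2.0e-04 -1.0e+00] F [ 0.9  0.2 -1.2] open 0.0214 fg 30.0 q [-0.32  0.11  1.    1.83 -0.1   1.25  0.45]
```

View pics/v6.png

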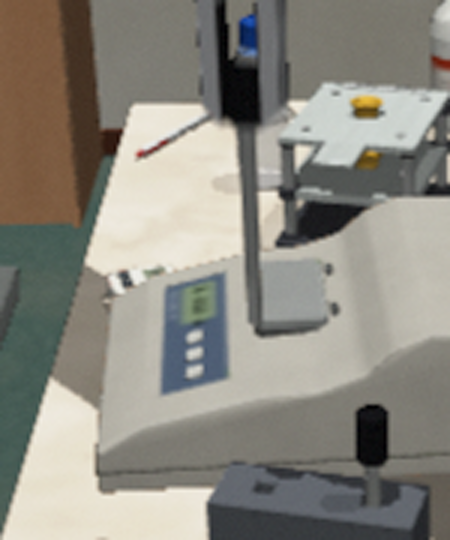

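```bash
python3 -c "
from h import *
s=load('s6'); print(proj(s,[[.384,-.3011,.306],[.384,-.3011,.176],[.386,-.3011,.176],[.384,-.3041,.176]]))
g=cv2.cvtColor(s['pixels'],cv2.COLOR_RGB2GRAY)
for v in (205,220,235,250,262,268,270,272): print(v,g[v,264:286])
"
```

```text
[[271.1115248  198.83208398]
 [274.28631261 266.8632798 ]
 [275.40365013 266.84134339]
 [274.21466967 267.63846273]]
205 [222 222 222 220 181 102  82  90  93  86  87 142 182 186 185 185 185 182
 178 182 190 189]
220 [199 200 203 204 207 185 126  82  89  89  83 107 158 179 177 177 176 177
 176 156 116  97]
235 [224 223 224 224 225 225 192 115  84  90  86  77 153 200 200 201 202 202
 202 203 169 106]
250 [161 167 188 187 189 188 187 147  86  86  88  85 104 140 154 156 156 155
 155 154 156 157]
262 [110 147 177 185 185 184 187 185 150  99 100  91  77 120 156 156 156 156
 157 156 158 157]
268 [107 136 171 184 186 185 187 187 187 170 127  90  77  99 108 109 106 106
 105 104 105 103]
270 [107 137 171 186 188 189 186 188 186 187 148  66  55  61  63  61  59  57
  55  57  60  60]
272 [106 134 171 189 188 187 188 187 188 187 188 176 145 121 132 140 141 153
 163 178 189 189]
```

Emit:
arm_command([
  [[0, 45, -6, 0, 0], [0, 90, -12, 0, 0], [0, 135, -18, 0, 0], [0, 180, -24, 0, 0], [0, 225, -30, 0, 0]],
])

```text
time: 14.05
tool_pos: [0.4155, -0.0748, 0.27]
orientation: [0.0, 0.795, 0.606, 0.001]
ft_force: [0.3, -0.0, -0.5]
opening: 0.0215
finger_force: 30.0
```

Emit:
arm_command([
  [[0, 45, -6, 0, 0], [0, 90, -12, 0, 0], [0, 135, -18, 0, 0], [0, 180, -24, 0, 0], [0, 225, -30, 0, 0]],
])

```text
time: 14.55
tool_pos: [0.4464, 0.1502, 0.2699]
orientation: [0.0, 0.795, 0.606, 0.001]
ft_force: [0.1, -0.3, -0.8]
opening: 0.0213
finger_force: 30.0
```

```bash
python3 -c "
from h import *
rel([.4575,.2305,.24],-.273)"
```

```text
t 14.55 pos [0.4464 0.1502 0.2699] shift [ 80.4 -10.6  29.9] yaw 0.00433793523513426 head -0.269 tilt [ 1.3e-03  3.0e-04 -1.0e+00] F [ 0.1 -0.3 -0.8] open 0.0213 fg 30.0 q [-0.85  0.04  0.48  1.86 -0.02  1.25 -0.64]
```

Emit:
arm_command([
  [[0, 35, -5, 0, 0], [0, 65, -9, 0, 0], [0, 80, -11, 10, 0], [0, 80, -11, 28, 0], [0, 80, -11, 35, 0]],
])

```text
time: 15.05
tool_pos: [0.4563, 0.2278, 0.2325]
orientation: [0.0, 0.795, 0.606, -0.001]
ft_force: [-0.2, -0.8, -1.2]
opening: 0.0214
finger_force: 30.0
```

Emit:
arm_command([
  [[0, 0, 0, 0, 0], [0, 0, 0, 0, 0]],
])

```text
time: 15.25
tool_pos: [0.4572, 0.2281, 0.2345]
orientation: [0.0, 0.796, 0.606, 0.0]
ft_force: [-0.3, 0.2, -0.8]
opening: 0.0213
finger_force: 30.0
```

```bash
python3 -c "
from h import *
rel([.4575,.2305,.235],-.273)
s=snap('side','s7');t=snap('top','t7')
a=cv2.resize(s['pixels'][150:225,270:350,::-1],None,fx=7,fy=7,interpolation=cv2.INTER_CUBIC)
b=cv2.resize(t['pixels'][165:265,165:235,::-1],None,fx=3,fy=3,interpolation=cv2.INTER_CUBIC)
m=np.zeros((525,770,3),np.uint8);m[:,:560]=a;m[:300,560:]=b
cv2.imwrite('pics/v7.png',m)
p=get_obs()['tool_pos'];print(proj(s,[p-[0,0,.094],p+[0,0,.036],[.4575,.2305,.118],[.459,.2324,.118]]))"
```

```text
t 15.25 pos [0.4572 0.2281 0.2345] shift [ 2.4 -0.3 -0.5] yaw 0.003922158748391968 head -0.269 tilt [ 6.e-04  2.e-04 -1.e+00] F [-0.3  0.2 -0.8] open 0.0213 fg 30.0 q [-0.9   0.16  0.43  1.82 -0.07  1.18 -0.72]
[[311.34003039 185.24487234]
 [310.56131289 136.69878708]
 [311.55331564 193.08309949]
 [312.10944973 192.82198606]]
```

View pics/v7.png

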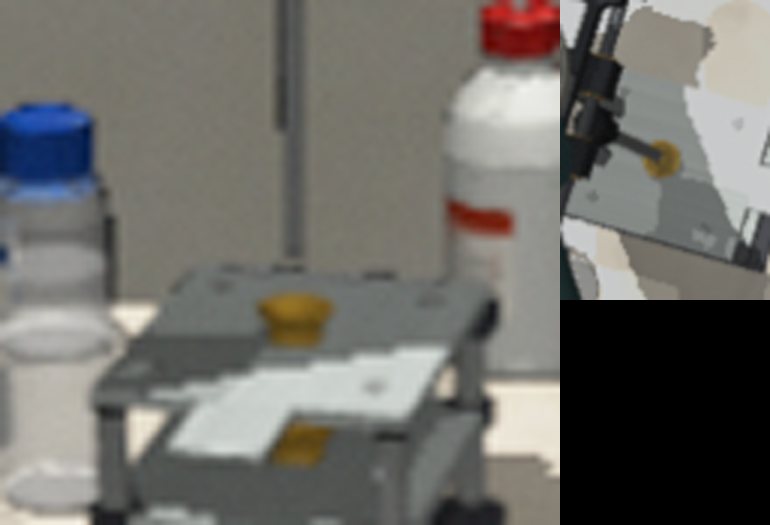

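Emit:
arm_command([
  [[0, 3, 0, 4, 0], [0, 3, 0, 9, 0], [0, 3, 0, 13, 0], [0, 3, 0, 17, 0], [0, 3, 0, 20, 0]],
])

```text
time: 15.85
tool_pos: [0.4575, 0.2315, 0.2132]
orientation: [0.0, 0.795, 0.606, -0.0]
ft_force: [-0.3, -0.0, -0.2]
opening: 0.0216
finger_force: 30.0
```

Emit:
arm_command([
  [[0, 0, 0, 2, 0], [0, 0, 0, 4, 0], [0, 0, 0, 6, 0]],
])

```text
time: 16.15
tool_pos: [0.4577, 0.2316, 0.2077]
orientation: [0.0, 0.795, 0.606, 0.0]
ft_force: [0.2, 0.3, -1.1]
opening: 0.0215
finger_force: 30.0
```

Emit:
arm_command([
  [[0, 0, 0, 1, 0], [0, 0, 0, 2, 0], [0, 0, 0, 3, 0], [0, 0, 0, 4, 0], [0, 0, 0, 5, 0]],
])

```text
time: 16.65
tool_pos: [0.4577, 0.2316, 0.2027]
orientation: [0.0, 0.795, 0.606, 0.0]
ft_force: [0.9, -0.1, -0.6]
opening: 0.0214
finger_force: 30.0
```

Emit:
arm_command([
  [[0, 0, 0, 2, 0], [0, 0, 0, 4, 0], [0, 0, 0, 6, 0], [0, 0, 0, 8, 0], [0, 0, 0, 10, 0]],
])

```text
time: 17.15
tool_pos: [0.4576, 0.2316, 0.1926]
orientation: [0.0, 0.795, 0.606, -0.0]
ft_force: [-0.3, 0.5, -0.8]
opening: 0.0216
finger_force: 30.0
```

Emit:
arm_command([
  [[0, 0, 0, 5, 0], [0, 0, 0, 10, 0], [0, 0, 0, 15, 0], [0, 0, 0, 19, 0], [0, 0, 0, 22, 0]],
])

```text
time: 17.65
tool_pos: [0.4576, 0.2315, 0.1703]
orientation: [0.0, 0.795, 0.606, -0.0]
ft_force: [-0.7, 0.7, -1.7]
opening: 0.0218
finger_force: 30.0
```

Emit:
arm_command([
  [[0, 0, 0, 2, 0], [0, 0, 0, 4, 0], [0, 0, 0, 6, 0], [0, 0, 0, 8, 0], [0, 0, 0, 10, 0]],
])

```text
time: 18.15
tool_pos: [0.4576, 0.2317, 0.1607]
orientation: [0.0, 0.795, 0.606, 0.0]
ft_force: [0.7, -0.1, -1.0]
opening: 0.0217
finger_force: 30.0
```

Emit:
arm_command([
  [[0, 0, 0, 2, 0], [0, 0, 0, 4, 0], [0, 0, 0, 6, 0], [0, 0, 0, 8, 0], [0, 0, 0, 10, 0]],
])

```text
time: 18.65
tool_pos: [0.4576, 0.2316, 0.1506]
orientation: [0.0, 0.795, 0.606, -0.0]
ft_force: [-0.5, 0.3, -0.0]
opening: 0.0216
finger_force: 30.0
```

Emit:
arm_command([
  [[0, 0, 0, 3, 0], [0, 0, 0, 6, 0], [0, 0, 0, 9, 0], [0, 0, 0, 12, 0], [0, 0, 0, 12, 0]],
])

```text
time: 19.15
tool_pos: [0.4574, 0.2315, 0.1383]
orientation: [0.0, 0.795, 0.606, -0.0]
ft_force: [0.1, 0.5, 0.0]
opening: 0.0213
finger_force: 30.0
```

Emit:
arm_command([
  [[0, 0, 0, 3, 0], [0, 0, 0, 6, 0], [0, 0, 0, 9, 0], [0, 0, 0, 12, 0], [0, 0, 0, 13, 0]],
])

```text
time: 19.65
tool_pos: [0.4575, 0.2315, 0.1254]
orientation: [0.0, 0.795, 0.606, -0.0]
ft_force: [0.5, 0.8, -1.0]
opening: 0.0215
finger_force: 30.0
```

```bash
python3 -c "
from h import *
rel([.4575,.2305,.125],-.273)
s=snap('side','s8')
p=get_obs()['tool_pos']
# knob bottom/top row: expected vs seen dark run along the shaft column
for z in (-.094+.164,-.094+.130,-.094): print(z+p[2],proj(s,[p+[0,0,z]]).round(1))
g=cv2.cvtColor(s['pixels'],cv2.COLOR_RGB2GRAY); print([(v,int(g[v,311])) for v in range(150,232,2)])
print(g[200:232:3,300:325])"
```

```text
t 19.65 pos [0.4575 0.2315 0.1254] shift [-1.   0.2  0.4] yaw 0.005014661663943931 head -0.268 tilt [-3.e-04 -3.e-04 -1.e+00] F [ 0.5  0.8 -1. ] open 0.0215 fg 30.0 q [-0.88  0.28  0.41  1.94 -0.14  0.94 -0.67]
0.19537018510579537 [[311.1 164.9]]
0.16137018510579537 [[311.3 177.4]]
0.03137018510579537 [[312. 223.]]
[(150, 119), (152, 117), (154, 117), (156, 118), (158, 118), (160, 119), (162, 121), (164, 96), (166, 9), (168, 11), (170, 11), (172, 10), (174, 9), (176, 11), (178, 34), (180, 88), (182, 83), (184, 84), (186, 80), (188, 81), (190, 83), (192, 89), (194, 78), (196, 70), (198, 90), (200, 81), (202, 125), (204, 180), (206, 210), (208, 179), (210, 92), (212, 67), (214, 79), (216, 87), (218, 83), (220, 83), (222, 85), (224, 84), (226, 113), (228, 81), (230, 124)]
[[ 82  81  83  86  92  93  89  80  78  81  78  81  84  82  82  81  82  84
   84  81  80 120 155 153 152]
 [131 139 139 138 163 180 180 178 178 180 181 180 181 181 182 182 179 180
  183 198 208 209 206 202 203]
 [210 210 209 208 208 209 209 210 210 210 209 210 210 203 191 190 190 199
  210 210 208 208 198 187 197]
 [204 201 203 203 204 206 205 206 207 206 185 133 103 116 119 114 119 123
  118 127 133 136 148 155 155]
 [203 205 206 204 206 206 206 206 187 125  70  67  71  68  73  73  73  73
   81  81  82  81  83  64  44]
 [107 112 115 110 117 133 138 109  71  75  84  88  93  90  84  75  76  81
   84  84  83  83  82  80  91]
 [ 84  84  85  81  82  84  82  82  84  83  84  83  83  83  82  83  84  83
   87  83  82  82  84  97 106]
 [ 84  84  84  83  85  84  86  85  84  85  84  84  83  84  85  83  83  82
   84  83  81  84  84  82  90]
 [134  93  90  90  90  88  88  87  87  85  84  84  86  86 109 126 125 123
  104  85  83  83  74  78  91]
 [ 85  91  95  92  95  95  98 100 104 106 105 108 112 112 122 128 133 141
  159 174 184 185 188 189 190]
 [ 25  26  25  22  26  28  27  25  27  27  65 124 162 177 177 177 181 180
  180 182 183 182 185 188 188]]
```

```bash
python3 -c "
from plant import close_job
print(close_job())"
```

```text
the job is handed in; nothing more can be done
None
```

The job is handed in at about 20 s: the cover is shut on its stops, and the long shaft is threaded through both bearings and still held upright by its knob. Its lower end is about 31 mm above the bench, midway to the base plate. The short shaft was left in the block. The fingers pressed up to about 57 N while lowering the cover (once on the tab's edge, once on the stops), and I viewed 12 pictures, over the limit of 10.

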